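Push the filled card-index drawers shut

TASK

Three card-index drawers have been left pulled out. With the fingertips, gently push the two that are filled with cards fully shut without slamming them; leave the empty drawer standing out as it is. Do not pull any drawer, and do not move, pick up or knock over anything else.

Things in the scene. Friction and masses are not known exactly. Their poses are not given: they have to be found in the camera images.
- full_a_unit: wooden single-drawer card-index unit, fixed to the table, with the drawer that is filled with index cards: 260 mm deep (x) x 150 wide (y) x 130 tall; origin at the centre of its underside, +x to its back, z up. Its flat top begins 130 mm before the origin (x = -0.130). The three units look alike outside, stand side by side about 225 mm apart, turned up to 0.08 rad, in an order that changes.
- full_a (a joint): slide of the drawer that is filled with index cards: 0 = fully shut, value = metres it is pulled out toward the robot (unit's -x), stop at 0.150; starts 0.05 to 0.11. Slides with about 2.5 N of friction, stays where it is left.
- full_a_push (a point): outer face of the front board of the drawer that is filled with index cards: mid-width, 104 mm above the table; moves with the drawer; push shut toward its +x. Board 16 mm thick, 146 wide, 4 to 128 mm above the table, against the unit's front when shut. Lower on it: a label frame (3 mm proud, 53 to 87 mm up) and a steel bar pull (24 mm proud, 28 to 38 mm up, 70 wide).
- full_b_unit: wooden single-drawer card-index unit, fixed to the table, with the drawer that is filled with index cards: 260 mm deep (x) x 150 wide (y) x 130 tall; origin at the centre of its underside, +x to its back, z up. Its flat top begins 130 mm before the origin (x = -0.130).
- full_b (a joint): slide of the drawer that is filled with index cards: 0 = fully shut, value = metres it is pulled out toward the robot (unit's -x), stop at 0.150; starts 0.05 to 0.11. Slides with about 2.5 N of friction, stays where it is left.
- full_b_push (a point): outer face of the front board of the drawer that is filled with index cards: mid-width, 104 mm above the table; moves with the drawer; push shut toward its +x. Board 16 mm thick, 146 wide, 4 to 128 mm above the table, against the unit's front when shut. Lower on it: a label frame (3 mm proud, 53 to 87 mm up) and a steel bar pull (24 mm proud, 28 to 38 mm up, 70 wide).
- empty_unit: wooden single-drawer card-index unit, fixed to the table, with the drawer that is empty: 260 mm deep (x) x 150 wide (y) x 130 tall; origin at the centre of its underside, +x to its back, z up. Its flat top begins 130 mm before the origin (x = -0.130).
- empty (a joint): slide of the drawer that is empty: 0 = fully shut, value = metres it is pulled out toward the robot (unit's -x), stop at 0.150; starts 0.05 to 0.11. Slides with about 2.5 N of friction, stays where it is left.
- empty_push (a point): outer face of the front board of the drawer that is empty: mid-width, 104 mm above the table; moves with the drawer; push shut toward its +x. Board 16 mm thick, 146 wide, 4 to 128 mm above the table, against the unit's front when shut. Lower on it: a label frame (3 mm proud, 53 to 87 mm up) and a steel bar pull (24 mm proud, 28 to 38 mm up, 70 wide).
- book: small grey cloth-bound book lying flat, 150 x 110 x 24 mm, on top of the unit of the empty drawer, near edge about 65 mm behind the shut front's face; loose; origin at the centre of its underside.
- ink_tin: flat steel stamp-pad tin, 70 x 110 x 19 mm, lying on top of unit full_b; loose; origin at the centre of its underside.
- stamp: wooden hand stamp standing upright, 40 mm across, 70 mm tall, on the table in front of the units, toward the robot; loose; origin at the centre of its underside.
- weight: brass paperweight with a knob, 56 mm across, 48 mm tall, on the table in front of the units, toward the robot; loose; origin at the centre of its underside.
- mug: white mug, 80 mm across, 90 mm tall, on the left of the table; loose; origin at the centre of its underside.
- pens: steel pen cup, 70 mm across, 95 mm tall (pencils in it reach 160 mm), on the right of the table; loose; origin at the centre of its underside.
Not all that is in view belongs to the job. Of the things shaped like the mug, the white one is meant.

How it is judged (in metres and radians):
At the end, for the whole second after the job is handed in: Both drawers of cards are shut to within 4 mm (never pushed with over 80 N or slammed); the empty drawer is still out, within 10 mm of where it stood; everything else stands upright within 20 mm of its place (value of joint each of full_a, full_b below 0.004 m and value of joint empty above 0.035 m and not (distance of empty_push from where it was at the start of the episode above 0.01 m) and distance of each of book, ink_tin, stamp, weight, mug, pens from where it was at the start of the episode below 0.02 m and angle between each of book, ink_tin, stamp, weight, mug, pens's own z axis and vertical below 0.35 rad); the robot touches nothing.
It fails at once if a drawer of cards is pushed hard (over 80 N) (contact force between the fingers and full_a_unit above 80 N or contact force between the fingers and full_b_unit above 80 N).
It fails at once if the empty drawer is moved more than 10 mm (distance of empty_push from where it was at the start of the episode above 0.01 m).
It fails at once if a drawer of cards is pulled further out (beyond 125 mm) (value of joint any of full_a, full_b above 0.125 m).
It fails at once if a drawer is slammed (closing faster than 0.4 m/s) (velocity of joint any of full_a, full_b below -0.4 m/s).
It fails at once if something else on the table or on the units is lifted, carried or pushed more than 20 mm, or tipped over (distance of any of book, ink_tin, stamp, weight, mug, pens from where it was at the start of the episode above 0.02 m or angle between any of book, ink_tin, stamp, weight, mug, pens's own z axis and vertical above 0.35 rad).
It also fails if it takes over 46 s, if anything falls off the work surface, if the arm or the gripper's body presses on something with over 40 N, if the wrist force passes 120 N, or if a joint passes its speed limit or range.

ROBOT

A 6-joint arm with a two-finger parallel gripper is mounted at the origin on the work surface. World frame = base frame: x ahead of the robot, y to its left, z up, the work surface at z = 0. Lengths are in m, angles in degrees, forces in N, time in s.
With the tool pointing down it reaches from about 0.35 to 0.925 m from the base axis. Payload 6.4 kg.
Tool frame: the origin (TCP) lies where the fingers leave the gripper's body, on its centre line; the fingertips stand 73 mm ahead of it and the grasp point (between the pads) lies 54 mm ahead of it (bot.grip_depth is the distance from the TCP to the grasp point, in m); z points along the fingers, y is the line along which they close (so a half turn about z gives the same grasp; the last joint's range is limited). The gripper opens to 85 mm and grips with 20 to 120 N. Pads are 22 mm wide; open, the fingers measure 114 mm over their backs; the gripper's body (76 mm by 85 mm) begins 54 mm behind the grasp point. The pads swing forward as they close: fully open they stand 13 mm farther back than shut.
Start: joints at [54.024, 14.043, 89.255, -0, 76.702, -9.975], TCP at [0.285, 0.584, 0.304] pointing down, gripper open.
Joint ranges: [-179.41, 179.41], [-58.25, 129.5], [7.25, 145.43], [-54.29, 234.29], [11.92, 165.04], [-157.13, 157.13]. Speed limits (degrees/s): [147.25, 147.25, 180, 180, 180, 180].

INTERFACE

Orientations are given as a 3x3 rotation matrix whose columns are the frame's x, y, z axes.
In Python, from rig import bot gives the robot as it stands.
- The arm moves only by the tool apply_moves, never from a script. Its argument "increments" is a list of rows, each a list of 7 numbers: the turn, a rotation vector about the tool's x, y, z in degrees, then the shift along the tool's x, y, z in m, then the finger opening in m, from 0 to 0.0854. A call has exactly 5 rows; each row shifts and turns the commanded pose from where the row before left it, along the tool's axes as they then stand; what a row does not reach is not made up. A row lasts 1/8 s, in which the tool goes at most 62.5 mm and 10.7 degrees, less where a joint would pass 70% of its speed; a pose out of reach is approached as far as the arm can. A call is refused whole if a number of a shift passes 0.0625 or a number of a turn 10.7, either way. A call with a gripper value outside its range is refused whole. The fingers move at their own pace and stop on an object; "squeeze" is the grip in N (left out, the last holds). Time passes only in rows, so rows that do not move let the fingers close, or fill a call up. It gives the time, the measured TCP pose, the force, the opening and the grip force at its end, in the units of the state.
- bot.get_obs(): the state, without advancing time (a new reading comes with each control period).
- bot.get_image(name): name is "scene" or "side" or "wrist"; returns a dict with "image" (420x560x3 uint8, red, green, blue), "z_map" (420x560 float32, m along the optical axis (not along the pixel's ray), 0 where there is no reading), "mtx" (3x3 intrinsics, pixels), "dist" ([k1, k2, p1, p2, k3] as OpenCV has them; the pictures are not rectified), "xyz" and "attitude" of the camera in the world. Camera axes: x right, y down, z forward; pixel columns grow to the right and rows downward; lengths in m; the calibration is good to about 2 mm. A picture is of the moment at which its call begins.
- bot.close_job(): hands the job in; it is judged then, once.
Trained networks look in a picture, given as the dict that the camera call returned (one of the last four; its "shot" number tells which), for a name from the list of things; names that differ only in an ending like _2 or _b are one class to them, and where a whole thing is asked for, a point or a joint stands for the part that bears it (a point fixed in the world has none). Each returns a list of dicts, best first, with "p" (0 to 1); they miss things now and then, are a little off and sometimes report something else, mostly with a low value. They report only what shows in the picture. A call takes as long as a camera call. They do not tell look-alikes from the thing itself.
- bot.silhouettes(query, picture): "pixels" (420x560 bool, what is visible of it) and "point" ([column, row] in pixels, amid what is visible of it).
The state is a dict: "clock": time; "joint_pos": joint angles; "qd": joint speeds; "effort": joint torques, N m; "position": TCP position; "tcp_rot": TCP orientation; "force": force on the tool from outside, world axes, zero at the start; "torque": the same for the moment, N m; "width": finger opening in m; "grip_force": force on a finger pad.
Only numpy, scipy, OpenCV 4.12 (cv2) and the standard library are available. Lean on these libraries where they do the work, as an engineer would, in place of code of your own. Each camera call takes 0.05 s, during which the arm holds its last target. There are 200 camera calls.

## Working session

There is one attempt and no reset: what is moved stays moved. The work goes in short steps, Python scripts to look and compute and a tool call to move; the robot and the scene stay as the last step left them, time stands still between calls to the robot, and variables do not carry over. Pictures are saved under pics/ and viewed, at most 10 in all, crops included, and the job is handed in when it is done.

Besides the shell and the picture viewer there is one more tool, called after "Call:" by a JSON object that holds its "api" and its "payload". apply_moves: Moves the arm, as the interface text tells. Its arguments: {"type":"object","properties":{"increments":{"type":"array"},"squeeze":{"type":"number"}},"required":["increments"]}

```bash
mkdir -p pics; ls
cat > h.py <<'E'
import numpy as np, cv2
from rig import bot
def world(p):
    h,w=p["z_map"].shape
    uv=np.stack(np.meshgrid(np.arange(w),np.arange(h)),-1).reshape(-1,1,2).astype(np.float64)
    n=cv2.undistortPoints(uv,np.array(p["mtx"]),np.array(p["dist"])).reshape(h,w,2)
    z=p["z_map"][...,None]
    c=np.concatenate([n*z,z],-1)
    W=c@np.array(p["attitude"]).T+np.array(p["xyz"])
    W[p["z_map"]==0]=np.nan
    return W
def save(p,f): cv2.imwrite("pics/"+f,p["image"][...,::-1])
E
python3 - <<'E'
from h import *
print(bot.get_obs())
a=bot.get_image("scene");b=bot.get_image("side")
cv2.imwrite("pics/a.png",a["image"][...,::-1]);cv2.imwrite("pics/b.png",b["image"][...,::-1])
for n,p in(("scene",a),("side",b)):
    W=world(p);np.save(n+".npy",W);print(n,p["xyz"],np.round(p["attitude"],3).tolist(),np.shape(p["attitude"]))
    for q in["full_a_unit","full_a","empty_unit","empty","book","ink_tin","stamp","weight","mug","pens"]:
        for d in bot.silhouettes(q,p):
            m=d["pixels"]; print(q,round(d["p"],2),np.round(d["point"]),np.round(np.nanmedian(W[m],0),3),np.round(np.nanpercentile(W[m],[2,98],axis=0),3).tolist())
E
```

```text
pics
{'clock': 0.0, 'joint_pos': array([ 5.40232788e+01,  1.40846370e+01,  8.93256838e+01,  8.68650926e-04,
        7.67019951e+01, -9.97524291e+00]), 'qd': array([ 0.0071132 ,  0.0404216 , -0.02541076, -0.04511777,  0.06333666,
       -0.00482753]), 'effort': array([ 1.17786400e-03, -4.29504991e+01, -3.26129401e+01, -1.06867021e-04,
        5.19532754e-03,  1.23973578e-05]), 'position': array([0.2846964 , 0.58386428, 0.30276715]), 'tcp_rot': array([[-8.98780994e-01,  4.38396362e-01, -1.16351961e-03],
       [ 4.38397763e-01,  8.98779679e-01, -1.57770082e-03],
       [ 3.54089482e-04, -1.92809191e-03, -9.99998079e-01]]), 'force': array([ 0.5776004 ,  0.92850369, -0.76864687]), 'torque': array([-0.04947163, -0.03126223, -0.01131691]), 'grip_force': 0.0, 'width': 0.08540337753788772}
scene [1.36785849 0.06669897 1.50437059] [[-0.065, 0.866, -0.495], [0.998, 0.063, -0.022], [0.012, -0.495, -0.869]] (3, 3)
full_a_unit 0.69 [196. 242.] [ 0.693 -0.21   0.128] [[0.469, -0.291, 0.018], [0.837, -0.141, 0.136]]
full_a 0.59 [331. 206.] [0.52  0.203 0.094] [[0.506, 0.139, 0.043], [0.563, 0.272, 
[... 2397 characters left out ...]
[ 0.729 -0.     0.155] [[0.652, -0.054, 0.131], [0.8, 0.055, 0.158]]
ink_tin 0.6 [377. 214.] [0.682 0.209 0.15 ] [[0.646, 0.157, 0.145], [0.717, 0.265, 0.154]]
stamp 0.74 [221. 180.] [ 0.391 -0.094  0.021] [[0.37, -0.111, 0.0], [0.402, -0.074, 0.072]]
weight 0.64 [288. 153.] [0.392 0.112 0.025] [[0.367, 0.092, 0.006], [0.409, 0.138, 0.049]]
mug 0.8 [437. 210.] [0.709 0.423 0.05 ] [[0.671, 0.368, 0.004], [0.756, 0.454, 0.092]]
mug 0.79 [419. 163.] [0.559 0.434 0.053] [[0.498, 0.386, 0.004], [0.601, 0.463, 0.093]]
mug 0.78 [370. 128.] [0.413 0.362 0.054] [[0.374, 0.317, 0.005], [0.451, 0.417, 0.093]]
pens 0.82 [108. 249.] [ 0.484 -0.419  0.061] [[0.429, -0.479, -0.001], [0.521, -0.387, 0.149]]
```

Run:
```python
import cv2
i=cv2.imread("pics/b.png")
cv2.imwrite("pics/b2.png",cv2.resize(i[120:360,120:440],(800,600),interpolation=cv2.INTER_CUBIC))
```

```text
(no output)
```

View pics/a.png

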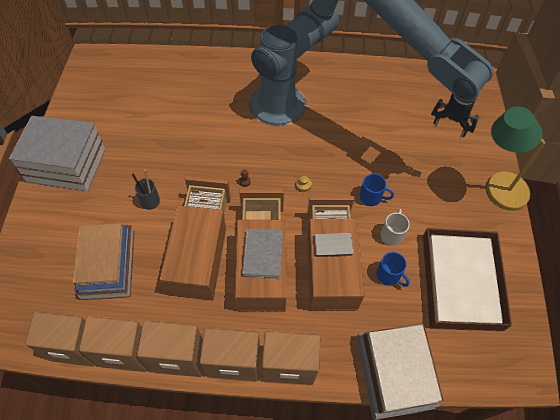

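View pics/b2.png

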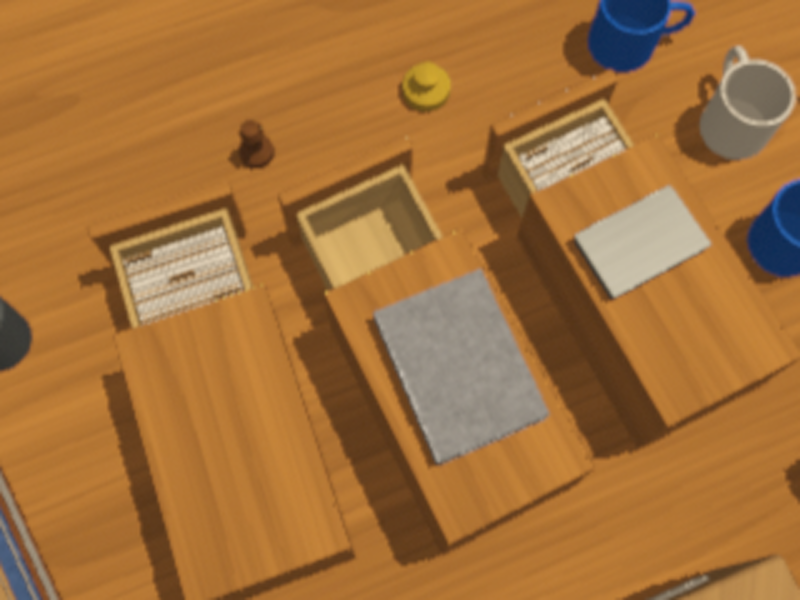

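The scene image shows three units: right (col 196,row 242; cards at 206,195), middle (262,250; bare wood floor, grey book) and left (332,250; cards, tin). So full_a is the right one, empty the middle one and full_b the left one. Lookalikes are the blue mugs (375,188 and 392,268) and the closed boxes at the back. The side crop confirms the contents. Next I'll measure the exact geometry.

Run:
```python
import numpy as np,cv2
A=np.load("scene.npy").reshape(-1,3);B=np.load("side.npy").reshape(-1,3)
for name,yc in(("full_a",-.21),("empty",-.015),("full_b",.205)):
  for c,P in(("scene",A),("side",B)):
    P=P[np.isfinite(P).all(1)]
    t=P[(abs(P[:,2]-.13)<.008)&(abs(P[:,1]-yc)<.1)&(P[:,0]>.44)&(P[:,0]<.88)]
    u=t[t[:,0]>.60]
    # sides of unit top by x-slices
    xs=np.arange(.62,.80,.02);L=[(x,np.percentile(s,2),np.percentile(s,98)) for x in xs for s in[u[abs(u[:,0]-x)<.01][:,1]] if len(s)>10]
    L=np.array(L);s1=np.polyfit(L[:,0],L[:,1],1);s2=np.polyfit(L[:,0],L[:,2],1)
    # front board top edge: near face line vs y
    F=[]
    for y in np.arange(yc-.06,yc+.061,.015):
        s=t[(abs(t[:,1]-y)<.0075)][:,0]
        if len(s)>3: F.append((y,s.min()))
    F=np.array(F);k=np.polyfit(F[:,0],F[:,1],1)
    # front edge of unit: gap between board and unit
    G=[]
    for y in np.arange(yc-.04,yc+.041,.02):
        s=np.sort(t[(abs(t[:,1]-y)<.008)][:,0]); s=s[(s<.64)]
        d=np.diff(s);i=d.argmax();G.append((round(s[i],3),round(s[i+1],3)))
    print(name,c,"side slopes",s1.round(3),s2.round(3),"mid y@.5",(np.polyval(s1,.5)+np.polyval(s2,.5))/2,"face slope",k.round(3),F.round(3).tolist(),"gap",G)
```

```text
full_a scene side slopes [-0.028 -0.271] [-0.052 -0.11 ] mid y@.5 -0.2105143545848055 face slope [0.032 0.464] [[-0.27, 0.457], [-0.255, 0.455], [-0.24, 0.459], [-0.225, 0.456], [-0.21, 0.457], [-0.195, 0.459], [-0.18, 0.456], [-0.165, 0.459], [-0.15, 0.461]] gap [(np.float64(0.473), np.float64(0.577)), (np.float64(0.472), np.float64(0.575)), (np.float64(0.477), np.float64(0.575)), (np.float64(0.477), np.float64(0.576)), (np.float64(0.478), np.float64(0.578))]
full_a side side slopes [-0.044 -0.261] [-0.044 -0.117] mid y@.5 -0.21092980782621046 face slope [0.038 0.465] [[-0.27, 0.455], [-0.255, 0.454], [-0.24, 0.456], [-0.225, 0.455], [-0.21, 0.458], [-0.195, 0.458], [-0.18, 0.458], [-0.165, 0.459], [-0.15, 0.458]] gap [(np.float64(0.472), np.float64(0.573)), (np.float64(0.472), np.float64(0.574)), (np.float64(0.473), np.float64(0.575)), (np.float64(0.474), np.float64(0.576)), (np.float64(0.474), np.float64(0.577))]
empty scene side slopes [ 0.061 -0.123] [0.078 0.012] mid y@.5 -0.020748575523237733 face slope [-0.074  0.487] [[-0.075, 0.493], [-0.06, 0.49], [-0.045, 0.492], [-0.03, 
[... 952 characters left out ...]
5, 0.496], [0.25, 0.497], [0.265, 0.495]] gap [(np.float64(0.521), np.float64(0.591)), (np.float64(0.521), np.float64(0.588)), (np.float64(0.517), np.float64(0.589)), (np.float64(0.516), np.float64(0.586)), (np.float64(0.514), np.float64(0.584))]
full_b side side slopes [0.079 0.09 ] [0.07  0.244] mid y@.5 0.20413784443244043 face slope [-0.08   0.514] [[0.145, 0.503], [0.16, 0.502], [0.175, 0.501], [0.19, 0.498], [0.205, 0.499], [0.22, 0.496], [0.235, 0.495], [0.25, 0.495], [0.265, 0.493]] gap [(np.float64(0.517), np.float64(0.587)), (np.float64(0.515), np.float64(0.587)), (np.float64(0.514), np.float64(0.584)), (np.float64(0.514), np.float64(0.584)), (np.float64(0.511), np.float64(0.583))]
```

Call:
{"api": "apply_moves", "payload": {"increments": [[0,0,-10.1,0,0,0,0],[0,0,-10.1,0,0,0,0],[0,0,-10.1,0,0,0,0],[0,0,0,0,0,0,0],[0,0,0,0,0,0,0]], "squeeze": 20}}

```text
clock: 1.72
position: [0.285, 0.5842, 0.3039]
tcp_rot: [[-0.997, -0.072, -0.0], [-0.072, 0.997, -0.0], [0.0, -0.0, -1.0]]
force: [-0.6, 0.5, 0.2]
width: 0.0001
grip_force: 0.0
```

```bash
cat >> h.py <<'E'
def to(x,y,z,yaw):
    o=bot.get_obs();R=o["tcp_rot"];d=R.T@(np.array([x,y,z])-o["position"])
    c,s=np.cos(yaw),np.sin(yaw);T=np.array([[-c,-s,0],[-s,c,0],[0,0,-1]]).T.reshape(3,3).T
    T=np.column_stack([[-c,-s,0],[-s,c,0],[0,0,-1]])
    print("t",o["clock"],"pos",o["position"].round(4),"F",o["force"].round(1),"w",round(o["width"],4),"turn",np.degrees(cv2.Rodrigues(R.T@T)[0].ravel()).round(2),"shift",d.round(4))
E
python3 -c "
from h import *
to(.445,.200,.28,.075)"
```

```text
t 1.725 pos [0.285  0.5842 0.3039] F [-0.6  0.5  0.2] w 0.0001 turn [-0.   -0.   -0.14] shift [-0.1318 -0.3948  0.0239]
```

Call:
{"api": "apply_moves", "payload": {"increments": [[0,0,0,-0.016,-0.05,0,0],[0,0,0,-0.016,-0.05,0,0],[0,0,0,-0.016,-0.05,0,0],[0,0,0,-0.016,-0.05,0,0],[0,0,0,-0.016,-0.05,0,0]]}}

```text
clock: 2.35
position: [0.3839, 0.3394, 0.3041]
tcp_rot: [[-0.997, -0.073, 0.001], [-0.073, 0.997, 0.0], [-0.001, 0.0, -1.0]]
force: [0.4, -0.8, 0.8]
width: 0.0
grip_force: 0.0
```

Call:
{"api": "apply_moves", "payload": {"increments": [[0,0,0,-0.016,-0.05,0,0],[0,0,0,-0.016,-0.05,0,0],[0,0,0,-0.016,-0.045,0,0],[0,0,0,0,0,0.02,0],[0,0,0,0,0,0,0]]}}

```text
clock: 2.98
position: [0.4416, 0.1993, 0.2826]
tcp_rot: [[-0.997, -0.072, -0.003], [-0.072, 0.997, -0.0], [0.003, -0.0, -1.0]]
force: [0.2, -0.5, -0.4]
width: -0.0004
grip_force: 0.0
```

```bash
python3 -c "
from h import *
to(.465,.2015,.177,.075)"
```

```text
t 2.975 pos [0.4416 0.1993 0.2826] F [ 0.2 -0.5 -0.4] w -0.0004 turn [-0.01 -0.18 -0.14] shift [-0.0238  0.0005  0.1055]
```

Call:
{"api": "apply_moves", "payload": {"increments": [[0,0,0,0,0,0.035,0],[0,0,0,0,0,0.035,0],[0,0,0,0,0,0.035,0],[0,0,0,-0.012,0,0,0],[0,0,0,-0.012,0,0,0]]}}

```text
clock: 3.6
position: [0.4681, 0.2024, 0.1809]
tcp_rot: [[-0.997, -0.075, 0.003], [-0.075, 0.997, 0.001], [-0.003, 0.0, -1.0]]
force: [0.5, -0.1, 0.2]
width: 0.0002
grip_force: 0.0
```

Call:
{"api": "apply_moves", "payload": {"increments": [[0,0,0,-0.008,0,0,0],[0,0,0,-0.008,0,0,0],[0,0,0,-0.01,0,0,0],[0,0,0,-0.01,0,0,0],[0,0,0,-0.01,0,0,0]]}}

```text
clock: 4.22
position: [0.5125, 0.2052, 0.1789]
tcp_rot: [[-0.997, -0.075, -0.0], [-0.075, 0.997, -0.0], [0.0, -0.0, -1.0]]
force: [-3.0, 0.4, 2.2]
width: -0.0002
grip_force: 1.4
```

```bash
python3 -c "
from h import *
to(.559,.2085,.177,.075)
p=bot.get_image('scene');save(p,'c.png')
i=cv2.imread('pics/c.png');cv2.imwrite('pics/c2.png',cv2.resize(i[150:310,220:430],(800,600)))"
```

```text
t 4.225 pos [0.5125 0.2052 0.1789] F [-3.   0.4  2.2] w -0.0002 turn [-0.   -0.02 -0.  ] shift [-0.0466 -0.0002  0.0019]
```

View pics/c2.png

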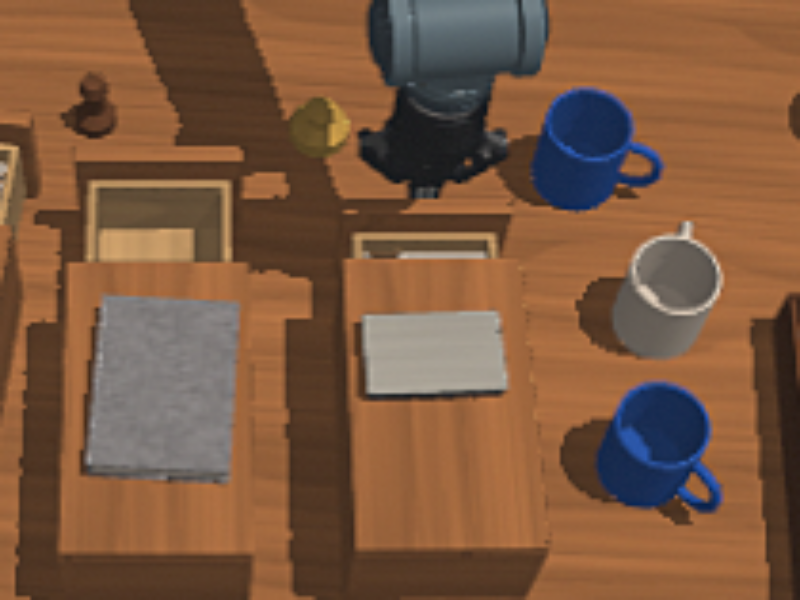

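The fingers are at about (430,190) in the crop, against the middle of the tin unit's drawer. The drawer has moved in part way at 3 N and nothing else has moved. I'll continue.

Call:
{"api": "apply_moves", "payload": {"increments": [[0,0,0,-0.008,0,0,0],[0,0,0,-0.008,0,0,0],[0,0,0,-0.008,0,0,0],[0,0,0,-0.008,0,0,0],[0,0,0,-0.006,0,0,0]]}}

```text
clock: 4.9
position: [0.5503, 0.208, 0.1787]
tcp_rot: [[-0.997, -0.075, -0.0], [-0.075, 0.997, -0.0], [0.0, -0.0, -1.0]]
force: [-2.4, -1.0, 0.8]
width: 0.0
grip_force: 1.4
```

Call:
{"api": "apply_moves", "payload": {"increments": [[0,0,0,-0.002,0,0,0],[0,0,0,-0.002,0,0,0],[0,0,0,-0.001,0,0,0],[0,0,0,-0.001,0,0,0],[0,0,0,0,0,0,0]]}}

```text
clock: 5.52
position: [0.5559, 0.2084, 0.1788]
tcp_rot: [[-0.997, -0.075, 0.0], [-0.075, 0.997, -0.0], [-0.0, -0.0, -1.0]]
force: [-1.4, -2.0, -0.5]
width: -0.0001
grip_force: 0.9
```

Call:
{"api": "apply_moves", "payload": {"increments": [[0,0,0,-0.001,0,0,0],[0,0,0,-0.001,0,0,0],[0,0,0,-0.001,0,0,0],[0,0,0,0,0,0,0],[0,0,0,0,0,0,0]]}}

```text
clock: 6.15
position: [0.5577, 0.2086, 0.1788]
tcp_rot: [[-0.997, -0.075, -0.004], [-0.075, 0.997, -0.001], [0.004, -0.001, -1.0]]
force: [-9.6, -3.1, 5.4]
width: 0.0004
grip_force: 4.5
```

Call:
{"api": "apply_moves", "payload": {"increments": [[0,0,0,-0.001,0,0,0],[0,0,0,-0.001,0,0,0],[0,0,0,0,0,0,0],[0,0,0,0,0,0,0],[0,0,0,0,0,0,0]]}}

```text
clock: 6.78
position: [0.5581, 0.2087, 0.1788]
tcp_rot: [[-0.997, -0.076, -0.01], [-0.076, 0.997, -0.002], [0.01, -0.001, -1.0]]
force: [-17.5, -4.3, 12.2]
width: -0.0002
grip_force: 9.0
```

The drawer hit its stop at the predicted place (0.558), so it's shut. I'll retreat, lift and move to full_a.

Call:
{"api": "apply_moves", "payload": {"increments": [[0,0,0,0.02,0,0,0],[0,0,0,0.04,0,0,0],[0,0,0,0.04,0,-0.02,0],[0,0,0,0.03,0,-0.05,0],[0,0,0,0,0,-0.04,0]]}}

```text
clock: 7.4
position: [0.4302, 0.1995, 0.2908]
tcp_rot: [[-0.997, -0.076, 0.003], [-0.076, 0.997, 0.001], [-0.003, 0.001, -1.0]]
force: [1.6, -0.2, -0.2]
width: -0.0
grip_force: 0.0
```

Call:
{"api": "apply_moves", "payload": {"increments": [[0,0,2.2,0,-0.05,0,0],[0,0,2.2,0,-0.05,0,0],[0,0,2.2,0,-0.05,0,0],[0,0,0,0,-0.05,0,0],[0,0,0,0,-0.05,0,0]]}}

```text
clock: 8.02
position: [0.4332, -0.0523, 0.2898]
tcp_rot: [[-0.999, 0.04, 0.004], [0.04, 0.999, -0.001], [-0.004, -0.001, -1.0]]
force: [0.7, 0.1, 0.6]
width: 0.0
grip_force: 0.0
```

```bash
python3 -c "
from h import *
to(.41,-.2065,.28,-.042)"
```

```text
t 8.025 pos [ 0.4332 -0.0523  0.2898] F [0.7 0.1 0.6] w 0.0 turn [-0.03  0.22  0.11] shift [ 0.017  -0.155   0.0098]
```

Call:
{"api": "apply_moves", "payload": {"increments": [[0,0,0,0.007,-0.05,0,0],[0,0,0,0.007,-0.05,0,0],[0,0,0,0.007,-0.053,0,0],[0,0,0,0,0,0.01,0],[0,0,0,0,0,0,0]]}}

```text
clock: 8.65
position: [0.4055, -0.2023, 0.2782]
tcp_rot: [[-0.999, 0.04, -0.0], [0.04, 0.999, 0.001], [0.0, 0.001, -1.0]]
force: [0.5, 0.5, -0.3]
width: -0.0002
grip_force: 0.0
```

```bash
python3 -c "
from h import *
to(.41,-.2065,.179,-.042)"
```

```text
t 8.65 pos [ 0.4055 -0.2023  0.2782] F [ 0.5  0.5 -0.3] w -0.0002 turn [ 0.06 -0.02  0.09] shift [-0.0047 -0.0041  0.0992]
```

Call:
{"api": "apply_moves", "payload": {"increments": [[0,0,0,0,-0.004,0.033,0],[0,0,0,0,0,0.033,0],[0,0,0,0,0,0.033,0],[0,0,0,-0.012,0,0,0],[0,0,0,-0.012,0,0,0]]}}

```text
clock: 9.28
position: [0.4313, -0.2075, 0.1815]
tcp_rot: [[-0.999, 0.039, 0.002], [0.039, 0.999, -0.002], [-0.002, -0.002, -1.0]]
force: [0.9, -0.4, 0.4]
width: 0.0006
grip_force: 0.0
```

Call:
{"api": "apply_moves", "payload": {"increments": [[0,0,0,-0.008,0,0,0],[0,0,0,-0.008,0,0,0],[0,0,0,-0.008,0,0,0],[0,0,0,-0.01,0,0,0],[0,0,0,-0.01,0,0,0]]}}

```text
clock: 9.9
position: [0.4739, -0.2096, 0.18]
tcp_rot: [[-0.999, 0.04, -0.0], [0.04, 0.999, -0.0], [0.0, -0.0, -1.0]]
force: [-3.7, -1.2, 1.7]
width: -0.0002
grip_force: 1.4
```

```bash
python3 -c "
from h import *
to(.549,-.2125,.179,-.042)"
```

```text
t 9.9 pos [ 0.4739 -0.2096  0.18  ] F [-3.7 -1.2  1.7] w -0.0002 turn [-0.02 -0.01  0.09] shift [-0.0751  0.0001  0.001 ]
```

Call:
{"api": "apply_moves", "payload": {"increments": [[0,0,0,-0.01,0,0,0],[0,0,0,-0.01,0,0,0],[0,0,0,-0.01,0,0,0],[0,0,0,-0.01,0,0,0],[0,0,0,-0.008,0,0,0]]}}

```text
clock: 10.52
position: [0.5219, -0.2113, 0.1798]
tcp_rot: [[-0.999, 0.04, -0.0], [0.04, 0.999, 0.0], [0.0, 0.0, -1.0]]
force: [-3.4, -2.2, 1.0]
width: -0.0003
grip_force: 1.4
```

Call:
{"api": "apply_moves", "payload": {"increments": [[0,0,0,-0.007,0,0,0],[0,0,0,-0.005,0,0,0],[0,0,0,-0.004,0,0,0],[0,0,0,-0.002,0,0,0],[0,0,0,-0.001,0,0,0]]}}

```text
clock: 11.15
position: [0.5403, -0.212, 0.1798]
tcp_rot: [[-0.999, 0.04, -0.0], [0.04, 0.999, 0.0], [0.0, 0.0, -1.0]]
force: [-2.5, -1.3, -0.5]
width: -0.0
grip_force: 1.3
```

Call:
{"api": "apply_moves", "payload": {"increments": [[0,0,0,-0.002,0,0,0],[0,0,0,-0.002,0,0,0],[0,0,0,-0.001,0,0,0],[0,0,0,0,0,0,0],[0,0,0,0,0,0,0]]}}

```text
clock: 11.78
position: [0.5454, -0.2122, 0.1799]
tcp_rot: [[-0.999, 0.04, 0.0], [0.04, 0.999, 0.0], [-0.0, 0.0, -1.0]]
force: [-2.3, -1.4, -1.3]
width: -0.0003
grip_force: 0.6
```

Call:
{"api": "apply_moves", "payload": {"increments": [[0,0,0,-0.001,0,0,0],[0,0,0,-0.001,0,0,0],[0,0,0,-0.001,0,0,0],[0,0,0,0,0,0,0],[0,0,0,0,0,0,0]]}}

```text
clock: 12.4
position: [0.5472, -0.2123, 0.1798]
tcp_rot: [[-0.999, 0.04, -0.004], [0.04, 0.999, 0.001], [0.004, 0.001, -1.0]]
force: [-9.6, 0.4, 4.8]
width: 0.0
grip_force: 4.6
```

Call:
{"api": "apply_moves", "payload": {"increments": [[0,0,0,-0.001,0,0,0],[0,0,0,-0.001,0,0,0],[0,0,0,0,0,0,0],[0,0,0,0,0,0,0],[0,0,0,0,0,0,0]]}}

```text
clock: 13.02
position: [0.5476, -0.2123, 0.1799]
tcp_rot: [[-0.999, 0.039, -0.01], [0.039, 0.999, 0.002], [0.01, 0.001, -1.0]]
force: [-18.6, 0.9, 10.9]
width: 0.0003
grip_force: 9.3
```

Stopped at 0.5476, predicted 0.549. I'll retreat and check.

Call:
{"api": "apply_moves", "payload": {"increments": [[0,0,0,0.02,0,0,0],[0,0,0,0.04,0,0,0],[0,0,0,0.04,0,-0.02,0],[0,0,0,0.03,0,-0.05,0],[0,0,0,0,0,-0.05,0]]}}

```text
clock: 13.65
position: [0.4192, -0.2068, 0.3009]
tcp_rot: [[-0.999, 0.041, 0.001], [0.041, 0.999, 0.001], [-0.001, 0.001, -1.0]]
force: [0.1, -0.7, 0.0]
width: 0.0
grip_force: 0.0
```

```bash
python3 -c "
from h import *
p=bot.get_image('scene');save(p,'d.png')
i=cv2.imread('pics/d.png');cv2.imwrite('pics/d2.png',cv2.resize(i[150:330,130:430],(800,480),interpolation=cv2.INTER_CUBIC))
A=np.load('scene.npy');W=world(p)
for yc in(-.21,-.015,.205):
  for V in(A,W):
    t=V.reshape(-1,3);t=t[np.isfinite(t).all(1)];t=t[(abs(t[:,2]-.13)<.008)&(abs(t[:,1]-yc)<.03)&(t[:,0]>.44)&(t[:,0]<.64)];s=np.sort(t[:,0]);print(yc,s[:1].round(4),'gap',np.diff(s).max().round(4))
to(.4,-.2,.28,-.042)"
```

```text
-0.21 [0.4558] gap 0.0969
-0.21 [0.5585] gap 0.003
-0.015 [0.4875] gap 0.0954
-0.015 [0.4881] gap 0.0971
0.205 [0.4964] gap 0.0648
0.205 [0.5695] gap 0.0023
t 13.7 pos [ 0.4223 -0.2088  0.3093] F [ 3.7 -1.6  5.8] w -0.0002 turn [-0.45  0.68  0.08] shift [0.023  0.0081 0.029 ]
```

View pics/d2.png

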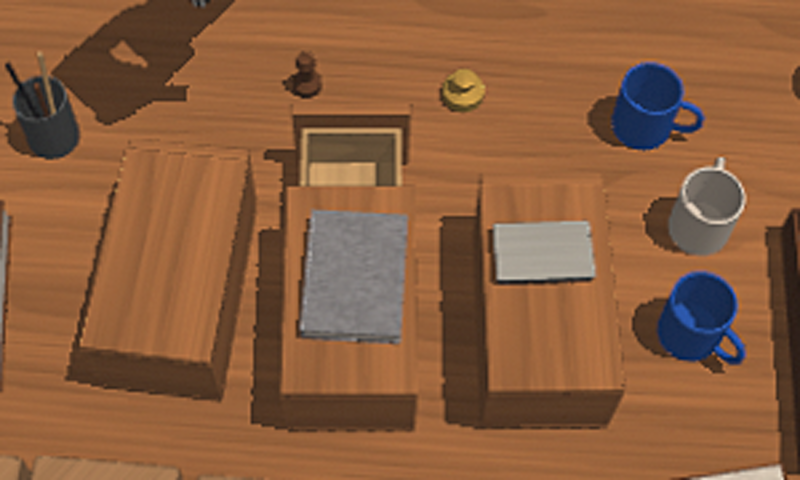

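Both card drawers are flush, at (190,150) and (545,180). The empty one at (350,150) is unmoved, everything else is in place, and the arm is clear. I'm handing it in.

```bash
python3 -c "
from rig import bot
print(bot.close_job())"
```

```text
the job is handed in; nothing more can be done
None
```

I pushed both card drawers shut gently (under 25 N in every force reading), left the empty drawer where it stood and disturbed nothing else; the job is handed in, but no verdict came back.

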